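# Show the helper which sprocket goes on which stud

### The job

Call the helper by pressing the red button fully down with the fingertips and letting it come up again. Then show which part goes where: point straight down at the middle of the loose rust-brown sprocket, fingertips about 3 cm above it, for two seconds, then in the same way at the top of the bare brass stud on the steel base plate, and finish still pointing at that stud, without touching it. Leave every other part and tool untouched, and do not point at any other sprocket or stud or pass the fingertips close over one.

Things in the scene. Friction and masses are not known exactly. Their poses are not given: they have to be found in the camera images.
- call (a joint): Travel of the red push button, 0 m when up, 0.006 m when fully down (sprung, about 5 N at the bottom; it returns by itself when let go).
- call_top (a point): Centre of the upper face of the round red push button, 40 mm across, set on top of a fixed round yellow housing on the bench, left or right of the sprockets. z up; it is pressed straight down.
- rusty_mid (a point): Loose flat toothed chain sprocket lying on the bench, 6 mm thick with a bored hub and five spokes, rust-brown, 96 mm across. Site at the centre of its upper face, 6 mm above the bench, z up. One of three loose sprockets in a row on the robot's side of the base plate, in any order.
- black_mid (a point): Loose flat toothed chain sprocket lying on the bench, 6 mm thick with a bored hub and five spokes, black, 92 mm across. Site at the centre of its upper face, 6 mm above the bench, z up. To be left alone.
- bright_mid (a point): Loose flat toothed chain sprocket lying on the bench, 6 mm thick with a bored hub and five spokes, bright silvery, 88 mm across. Site at the centre of its upper face, 6 mm above the bench, z up. To be left alone.
- rusty: The rust-brown sprocket itself; origin at the centre of its underside, z up.
- black: The black loose sprocket itself; origin at the centre of its underside, z up.
- bright: The bright loose sprocket itself; origin at the centre of its underside, z up.
- plate: Fixed blue-grey steel base plate of a sculpture, 100 mm (its x) by 360 mm (its y) and 12 mm thick, flat on the bench; origin at the centre of its underside. Three studs stand in a line along its y, 115 mm apart, the middle one at its centre; two carry wheels and one is bare, in any order.
- bare: The bare brass stud, fixed: 14 mm thick, with a collar 28 mm across and 8 mm high at its foot; origin at its foot on the plate, 12 mm above the bench.
- bare_top (a point): Top centre of the bare brass stud, 52 mm above the bench, 40 mm above the plate; z up.
- gear_a: The bright wheel with its stud, fixed; origin at the stud's foot, 12 mm above the bench.
- gear_a_top (a point): Bright silvery tooth wheel, 80 mm across, bolted on one of the three studs of the base plate; fixed. Its stud stands up through it; this point is the stud's top, 52 mm above the bench, z up; the wheel's upper face is 26 mm above the bench, its nut's 34 mm.
- gear_b: The black wheel with its stud, fixed; origin at the stud's foot, 12 mm above the bench.
- gear_b_top (a point): Black tooth wheel, 80 mm across, bolted on one of the three studs of the base plate; fixed. Its stud stands up through it; this point is the stud's top, 52 mm above the bench, z up; the wheel's upper face is 26 mm above the bench, its nut's 34 mm.
- can: Closed upright metal can with a blue label, 60 mm thick and 105 mm high, loose, on the side opposite to the call button; origin at the centre of its underside.
- can_mid (a point): Centre of the can, half-way up.
- driver: Screwdriver with an orange handle, 190 mm long, lying loose on the robot's right, its length along its x; origin at its underside.
- driver_grip (a point): Middle of the screwdriver's handle.
- wrench: Steel wrench, 180 mm long, lying loose on the robot's left, its length along its x; origin at its underside.
- wrench_grip (a point): Middle of the wrench's handle.
Mind the look-alikes: they are no part of the job. Of the things that look like the part that bears call, the smaller one is meant. Leave any green look-alike of the bright alone.

How it is judged (in metres and radians):
On the way, in this order (a step that is already met when the one before it is completed fails the run):
1. the red call button is pressed down (value of joint call above 0.0045 m), for 0.05 s.
2. with the button up again, the fingers point at the middle of the rust-brown sprocket from just above (horizontal distance between the grasp point and rusty_mid below 0.03 m and z of the grasp point in the frame of rusty_mid between 0.02 and 0.085 m and value of joint call below 0.002 m), for 1.5 s.
3. the fingers point at the bare stud from just above (horizontal distance between the grasp point and bare_top below 0.03 m and z of the grasp point in the frame of bare_top between 0.02 and 0.085 m), for 0.5 s.
At the end, for the whole second after the job is handed in: The fingers still point at the bare stud: the grasp point is within 30 mm of its axis and 20 to 85 mm above its top (fingertips about 1 to 65 mm above it). The button is up, and the sprockets, can, screwdriver and wrench lie still within 6 mm of where they began (all of step 3 and value of joint call below 0.002 m and distance of each of rusty_mid, black_mid, bright_mid, can_mid, driver_grip, wrench_grip from where it was at the start of the episode below 0.006 m and linear speed of each of rusty, black, bright, can, driver, wrench below 0.02 m/s); the robot touches nothing.
It fails at once if a part other than the button is touched (contact force between any of the arm, the fingers and rusty above 0.5 N or contact force between any of the arm, the fingers and black above 0.5 N or contact force between any of the arm, the fingers and bright above 0.5 N or contact force between any of the arm, the fingers and can above 0.5 N or contact force between any of the arm, the fingers and driver above 0.5 N or contact force between any of the arm, the fingers and wrench above 0.5 N or contact force between any of the arm, the fingers and plate above 0.5 N or contact force between any of the arm, the fingers and bare above 0.5 N or contact force between any of the arm, the fingers and gear_a above 0.5 N or contact force between any of the arm, the fingers and gear_b above 0.5 N).
It fails at once if a loose thing is lifted, carried or pushed more than 10 mm (distance of any of rusty_mid, black_mid, bright_mid, can_mid, driver_grip, wrench_grip from where it was at the start of the episode above 0.01 m).
It fails at once if the fingers are brought just above the middle of a wrong sprocket or stud (within 20 mm sideways, fingertips under about 35 mm above it) ((horizontal distance between the grasp point and black_mid below 0.02 m and z of the grasp point in the frame of black_mid between 0 and 0.055 m) or (horizontal distance between the grasp point and bright_mid below 0.02 m and z of the grasp point in the frame of bright_mid between 0 and 0.055 m) or (horizontal distance between the grasp point and gear_a_top below 0.02 m and z of the grasp point in the frame of gear_a_top between 0 and 0.055 m) or (horizontal distance between the grasp point and gear_b_top below 0.02 m and z of the grasp point in the frame of gear_b_top between 0 and 0.055 m)).
It also fails if it takes over 54 s, if anything falls off the work surface, if the arm or the gripper's body presses on something with over 40 N, if the wrist force passes 120 N, or if a joint passes its speed limit or range.

### The arm

A 6-joint arm with a two-finger parallel gripper is mounted at the origin on the work surface. World frame = base frame: x ahead of the robot, y to its left, z up, the work surface at z = 0. Lengths are in mm, angles in rad, forces in N, time in s.
With the tool pointing down it reaches from about 350 to 875 mm from the base axis. Payload 4.2 kg.
Tool frame: the origin (TCP) lies at the very end of the fingers, on their centre line; the grasp point (between the pads) lies 19 mm behind it (arm.grasp_offset is the distance from the TCP to the grasp point, in mm); z points along the fingers, y is the direction in which the jaws open and shut (so a half turn about z gives the same grasp; the last joint's range is limited). The gripper opens to 85 mm and grips with 20 to 120 N. Pads are 22 mm wide; open, the fingers measure 114 mm over their backs; the gripper's body (76 mm by 85 mm) begins 54 mm behind the grasp point. The pads swing forward as they close: fully open they stand 13 mm farther back than shut.
Start: joints at [1.425, 0.385, 0.008, 0, -1.194, -0.259], TCP at [246.113, 574.48, 207.012] pointing down, gripper open.
Joint ranges: [-3.14, 3.14], [-1.21, 2.06], [-1.07, 1.41], [-3.16, 2.05], [-2.99, -0.16], [-3.1, 3.1]. Speed limits (rad/s): [2.79, 2.79, 3.14, 3.14, 3.14, 3.14].

### API

Orientations are given as a unit quaternion [x, y, z, w].
In Python, from bench import arm gives the robot as it stands.
- The arm moves only by the tool arm_command, never from a script. Its argument "commands" is one flat list of numbers, 4 for each row, row after row: the shift along the tool's x, y, z in m, then the turn about the tool's z in degrees. In form: [tx, ty, tz, roll, tx, ty, tz, roll, ...]. A call has exactly 5 rows; each row shifts and turns the pose as measured when the row begins, along the tool's axes as they then stand; what a row does not reach is not made up. A row lasts 1/10 s, in which the tool goes at most 50 mm and 8.59 degrees, less where a joint would pass 70% of its speed; a pose out of reach is approached as far as the arm can. A call with a gripper value outside its range is refused whole. "jaw" is the opening, from 0 (shut) to 1 (fully open), set as the call begins (left out, the last holds). The fingers move at their own pace and stop on an object; the grip force is fixed at half the most. Time passes only in rows, so rows that do not move let the fingers close, or fill a call up. It gives the time, the measured TCP pose, the force and the opening at its end, in the units of the state.
- arm.read_state(): the state, without advancing time (a new reading comes with each control period).
- arm.get_image(name): name is "side" or "top" or "wrist"; returns the picture (384x512x3 uint8, red, green, blue); there is no depth.
- arm.camera_info(name): a dict with "camera_matrix" (3x3 intrinsics, pixels), "world_from_camera" (4x4, takes a point from camera to world coordinates). Camera axes: x right, y down, z forward; pixel columns grow to the right and rows downward; lengths in mm; the calibration is good to about 2 mm. The wrist camera is an equidistant fisheye: a pixel r from the principal point sees the ray r / f radians off the axis. A picture is of the moment at which its call begins: read the wrist's pose just before it. camera_info takes no time and is no camera call; for the wrist camera it gives the pose at the moment of the call.
- arm.job_done(): hands the job in, once; it reports no verdict.
Trained networks look in the newest picture that a camera, given by its name, has taken for a name from the list of things; names that differ only in an ending like _2 or _b are one class to them, and where a whole thing is asked for, a point or a joint stands for the part that bears it (a point fixed in the world has none). Each returns a list of dicts, best first, with "confidence" (0 to 1); they miss things now and then, are a little off and sometimes report something else, mostly with a low value. They report only what shows in the picture. A call takes as long as a camera call. They do not tell look-alikes from the thing itself.
- arm.regions_of(camera, target): "mask" (384x512 bool, what is visible of it).
- arm.place_of(camera, target): "centre" ([x, y, z] in mm, in the coordinates of the camera as it stood for that picture, good to about 4 mm: a listed point, or the origin of a listed thing).
The state is a dict: "clock": time; "joints": joint angles; "joint_vel": joint speeds; "joint_efforts": joint torques, N m; "position": TCP position; "ee_rot": TCP orientation; "contact_force": force on the tool from outside, world axes, zero at the start; "wrist_torque": the same for the moment, N m; "gripper_width": finger opening in mm.
Only numpy, scipy, OpenCV 4.12 (cv2) and the standard library are available. Lean on these libraries where they do the work, as an engineer would, in place of code of your own. Each camera call takes 0.05 s, during which the arm holds its last target.

## Working session

There is one attempt and no reset: what is moved stays moved. The work goes in short steps, Python scripts to look and compute and a tool call to move; the robot and the scene stay as the last step left them, time stands still between calls to the robot, and variables do not carry over. Pictures are saved under pics/ and viewed, and the job is handed in when it is done.

Besides the shell and the picture viewer there is one more tool, called after "Request:" as a command line: name --argument value ..., lists and objects as JSON in quotes. arm_command: Moves the arm, as the interface text tells. Its arguments: {"type":"object","properties":{"commands":{"type":"array"},"jaw":{"type":"number"}},"required":["commands"]}

```bash
ls; mkdir -p pics
python3 - <<'E'
from bench import arm
import cv2
for n in("top","side"):
    im=arm.get_image(n); cv2.imwrite(f"pics/{n}0.png",im[:,:,::-1])
    i=arm.camera_info(n); print(n,i["camera_matrix"],i["world_from_camera"])
s=arm.read_state(); print(s["clock"],s["position"],s["ee_rot"],s["contact_force"],s["gripper_width"],arm.grasp_offset)
E
```

```text
pics
top [[396.04145118   0.         259.860372  ]
 [  0.         396.04145118 190.09782486]
 [  0.           0.           1.        ]] [[-9.58307446e-02 -9.70644052e-01  2.20605061e-01  2.41919171e+02]
 [-9.95387307e-01  9.24366515e-02 -2.56821888e-02  1.71528265e+01]
 [ 4.53627065e-03 -2.22048620e-01 -9.75025042e-01  1.27813770e+03]
 [ 0.00000000e+00  0.00000000e+00  0.00000000e+00  1.00000000e+00]]
side [[464.98583255   0.         247.09886843]
 [  0.         464.98583255 203.81411479]
 [  0.           0.           1.        ]] [[ 9.76683813e-01 -1.66964942e-01  1.34949761e-01  3.29575943e+02]
 [-2.14157545e-01 -7.13788436e-01  6.66815278e-01 -9.15449389e+02]
 [-1.50091958e-02 -6.80168198e-01 -7.32902413e-01  1.06660439e+03]
 [ 0.00000000e+00  0.00000000e+00  0.00000000e+00  1.00000000e+00]]
0.1 [245.90907238 573.95281524 206.0275154 ] [ 9.79566530e-01 -2.01117972e-01 -1.54846764e-04  9.75438073e-04] [-0.36659415 -0.83433081 -0.67908266] 85.70535212776518 18.700000000000003
```

View pics/top0.png

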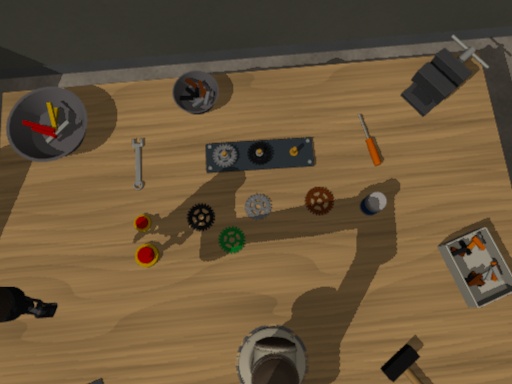

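View pics/side0.png

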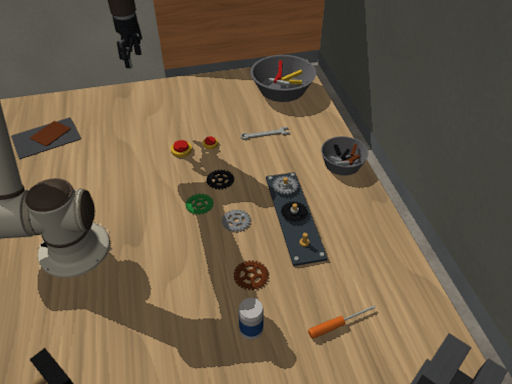

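Run:
```python
from bench import arm
import numpy as np
for n in("top","side"):
    i=arm.camera_info(n);T=i["world_from_camera"];K=i["camera_matrix"]
    for t in "call_top rusty_mid black_mid bright_mid bare_top gear_a_top gear_b_top can_mid driver_grip wrench_grip plate".split():
        for r in arm.place_of(n,t)[:3]:
            c=np.array(r["centre"]);p=K@c;w=T[:3,:3]@c+T[:3,3]
            print(n,t,round(r["confidence"],2),(p[:2]/p[2]).round(),w.round(1))
```

```text
top call_top 0.63 [141. 221.] [459.2 369.7  26. ]
top call_top 0.5 [145. 254.] [357.1 360.6  23.6]
top rusty_mid 0.85 [319. 199.] [ 481.9 -206.2    3.4]
top black_mid 0.85 [201. 216.] [461.5 182.2   2.8]
top bright_mid 0.8 [232. 241.] [373.1  87.8   3.7]
top bright_mid 0.78 [258. 206.] [478.1  -5.    3.5]
top bare_top 0.37 [295. 147.] [ 651.9 -141.7   51.1]
top gear_a_top 0.83 [224. 152.] [658.2  89.4  52. ]
top gear_b_top 0.88 [259. 149.] [654.9 -24.7  56.9]
top can_mid 0.93 [373. 203.] [ 444.2 -366.5   52.9]
top driver_grip 0.52 [372. 150.] [ 630.8 -403.6   14.1]
top driver_grip 0.49 [258. 154.] [655.6 -23.3   0.7]
top wrench_grip 0.52 [137. 175.] [6.227e+02 3.849e+02 3.000e-01]
top plate 0.81 [258. 154.] [ 6.556e+02 -2.360e+01 -3.000e-01]
top plate 0.73 [318. 202.] [ 474.9 -204.5   -5. ]
top plate 0.7 [201. 216.] [462.3 181.3   3.6]
side call_top 0.64 [182. 144.] [359.9 359.9  26.5]
side call_top 0.48 [210. 139.] [460.8 373.   18.2]
side rusty_mid 0.85 [249. 273.] [ 475.9 -204.1    7.3]
side rusty_mid 0.6 [305. 243.] [ 651.5 -143.7   10.7]
side black_mid 0.83 [220. 179.] [461.5 185.2   0.9]
side bright_mid 0.93 [235. 219.] [474.   -5.    7.5]
side bright_mid 0.9 [198. 204.] [376.1  86.7   4.1]
side bare_top 0.57 [304. 235.] [ 647.3 -141.8   49.2]
side bare_top 0.42 [236. 220.] [478.5  -6.8   4.9]
side gear_a_top 0.66 [254. 134.] [6.256e+02 3.848e+02 2.000e-01]
side gear_a_top 0.57 [284. 178.] [653.1  91.   49. ]
side gear_b_top 0.79 [293. 204.] [649.  -25.1  52. ]
side can_mid 0.88 [250. 318.] [ 441.6 -360.7   50.4]
side can_mid 0.41 [220. 179.] [4.638e+02 1.814e+02 4.000e-01]
side driver_grip 0.74 [304. 244.] [ 649.4 -143.9   10.3]
side driver_grip 0.71 [330. 325.] [ 634.8 -404.6   14.7]
side driver_grip 0.61 [292. 213.] [650.  -22.7  11.5]
side wrench_grip 0.48 [255. 134.] [629.2 383.6   3.5]
side plate 0.98 [293. 214.] [653.8 -22.2   1.8]
```

The top picture shows two red buttons, at (143,222) and a larger one at (147,255). The sprockets are black (201,216), bright (258,206), green look-alike (232,241) and rust (319,200). The bare stud is at (295,150), next to the black wheel (260,152) and the bright wheel (225,155). Per the description I choose the smaller button at (143,222), the rust sprocket and the bare stud. Next I'll check close crops and triangulate.

```bash
cat > h.py <<'E'
import numpy as np,cv2
from bench import arm
def ray(n,uv):
    i=arm.camera_info(n);T=i["world_from_camera"];K=i["camera_matrix"]
    d=T[:3,:3]@np.linalg.inv(K)@np.array([*uv,1.]);return T[:3,3],d/np.linalg.norm(d)
def tri(rs):
    A=sum(np.eye(3)-np.outer(d,d) for o,d in rs);b=sum((np.eye(3)-np.outer(d,d))@o for o,d in rs)
    p=np.linalg.solve(A,b);return p,[round(float(np.linalg.norm(np.cross(p-o,d))),1) for o,d in rs]
def atz(n,uv,z):
    o,d=ray(n,uv);return o+d*(z-o[2])/d[2]
E
python3 - <<'E'
from h import *
I={n:cv2.imread(f"pics/{n}0.png") for n in("top","side")}
C={}
for n,boxes in dict(top=((130,210,156,235),(132,240,162,270)),side=((200,132,222,150),(168,136,196,160))).items():
    hsv=cv2.cvtColor(I[n],cv2.COLOR_BGR2HSV)
    m=(((hsv[:,:,0]<6)|(hsv[:,:,0]>172))&(hsv[:,:,1]>170)&(hsv[:,:,2]>70))
    for k,(a,b,c,d) in enumerate(boxes):
        ys,xs=np.nonzero(m[b:d,a:c]);u=(xs.mean()+a,ys.mean()+b);C[n,k]=u
        w=xs.max()-xs.min()+1
        print(n,k,u,len(xs),"width px",w, "area-dist", [atz(n,u,z).round(1) for z in (20,30)])
for k in(0,1):
    p,e=tri([ray(n,C[n,k]) for n in I]);print(k,p.round(1),e)
a=cv2.resize(I["top"][200:275,125:225],(800,600),interpolation=cv2.INTER_CUBIC);cv2.imwrite("pics/crop_btn.png",a)
a=cv2.resize(I["top"][130:220,210:330],(800,600),interpolation=cv2.INTER_CUBIC);cv2.imwrite("pics/crop_spr.png",a)
for nm in("call_top","rusty_mid","bare"):
    for n in I:
        for r in arm.regions_of(n,nm)[:2]:
            ys,xs=np.nonzero(r["mask"]);print(nm,n,round(r["confidence"],2),xs.mean().round(1),ys.mean().round(1),np.ptp(xs)+1,np.ptp(ys)+1)
E
```

```text
top 0 (np.float64(141.29166666666666), np.float64(222.19791666666666)) 96 width px 11 area-dist [array([457.8, 371.2,  20. ]), array([456.1, 368.4,  30. ])]
top 1 (np.float64(145.4591836734694), np.float64(254.64285714285714)) 196 width px 16 area-dist [array([353.9, 361.2,  20. ]), array([353. , 358.5,  30. ])]
side 0 (np.float64(209.40625), np.float64(140.359375)) 64 width px 10 area-dist [array([458.3, 365. ,  20. ]), array([457. , 352.7,  30. ])]
side 1 (np.float64(180.1796875), np.float64(145.34375)) 128 width px 14 area-dist [array([354.5, 361.8,  20. ]), array([354.3, 349.6,  30. ])]
0 [459.  373.1  13.4] [0.1, 0.1]
1 [354.2 361.1  20.5] [0.3, 0.3]
call_top top 0.61 140.9 222.5 13 12
call_top top 0.57 144.8 255.3 17 16
call_top side 0.71 180.9 145.4 15 12
call_top side 0.52 294.2 210.8 27 20
rusty_mid top 0.83 318.1 201.0 27 27
rusty_mid top 0.33 372.6 203.5 27 24
rusty_mid side 0.82 251.3 274.6 34 28
bare top 0.42 292.7 151.6 6 6
bare side 0.62 304.7 239.9 10 13
bare side 0.54 294.1 210.5 25 20
```

View pics/crop_btn.png

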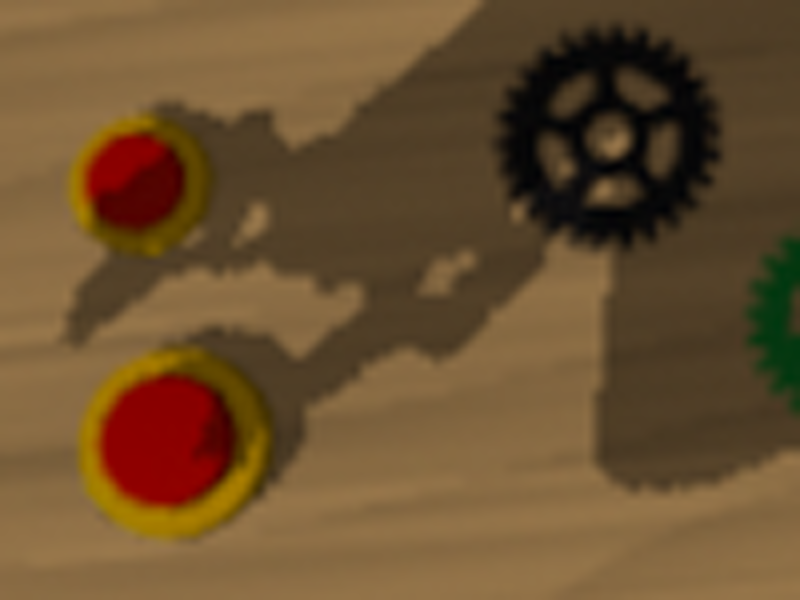

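View pics/crop_spr.png

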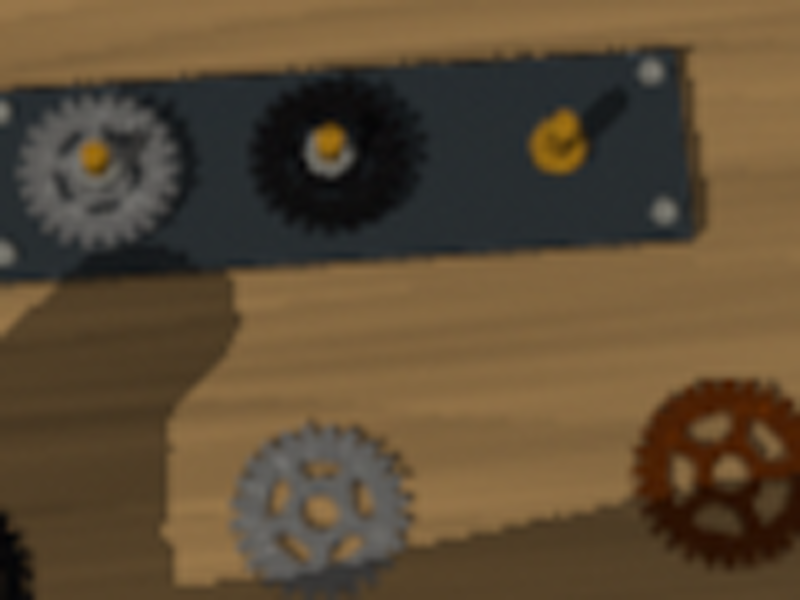

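Choice confirmed. The small button's red cap is about 39 mm across and the other about 52 mm, so the target is at (458,371) with its top near z 15–25. The rust sprocket is at (479,-205,6) and the bare stud top at (650,-142,52). I'll close the jaw and go above the button.

Request:
arm_command --commands '[0.045,0.017,0,0,0.045,0.017,0,0,0.045,0.017,0,0,0.045,0.017,0,0,0.045,0.017,0.01,0]' --jaw 0

```text
clock: 2.0
position: [421.6, 409.3, 198.0]
ee_rot: [0.981, -0.195, 0.001, -0.002]
contact_force: [0.2, 0.4, -0.1]
gripper_width: 12.1
```

Request:
arm_command --commands '[0.024,0.0105,0.015,0,0.024,0.0105,0.02,0,0,0,0.025,0,0,0,0.02,0,0,0,0,0]'

```text
clock: 2.5
position: [464.4, 364.3, 115.8]
ee_rot: [0.98, -0.2, 0.002, -0.003]
contact_force: [0.2, -0.3, 0.5]
gripper_width: -0.0
```

Run:
```python
from h import *
s=arm.read_state();print(s["position"],s["ee_rot"],s["gripper_width"],s["contact_force"])
i=arm.camera_info("wrist");im=arm.get_image("wrist");cv2.imwrite("pics/w1.png",im[:,:,::-1])
T=i["world_from_camera"]
for r in arm.place_of("wrist","call_top"):
    c=np.array(r["centre"]);print(r["confidence"],(T[:3,:3]@c+T[:3,3]).round(1))
K=i["camera_matrix"]
def proj(w):
    c=np.linalg.inv(T)@np.array([*w,1]);a=np.arctan2(np.hypot(c[0],c[1]),c[2]);q=c[:2]/np.hypot(c[0],c[1])*a*K[0,0];return (q+K[:2,2]).round(1)
for z in (14,20,26): print(z,proj((458,371,z)))
```

```text
[464.36840048 364.32733213 115.83791255] [ 0.97978157 -0.20004175  0.00160971 -0.00296428] -0.0461008097722889 [ 0.18733801 -0.32590745  0.5125661 ]
0.87 [357.8 364.   32.2]
0.83 [462.2 371.1  21.4]
14 [251.4 194.9]
20 [251.3 196.9]
26 [251.2 198.9]
```

View pics/w1.png

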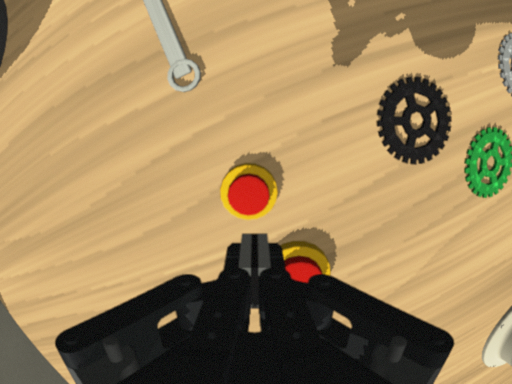

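The wrist view shows the small button at (249,195), within 2 px of my estimate. The larger one is at (303,262). Next I correct sideways and lower.

Request:
arm_command --commands '[-0.0075,-0.004,0.015,0,0,0,0.025,0,0,0,0.02,0,0,0,0.01,0,0,0,0,0]'

```text
clock: 3.1
position: [464.9, 381.2, 56.6]
ee_rot: [0.98, -0.197, 0.008, -0.013]
contact_force: [0.2, -0.4, 0.8]
gripper_width: -0.1
```

Request:
arm_command --commands '[-0.0015,0.0055,0,0,0,0.0055,0,0,0,0,0.004,0,0,0,0,0,0,0,0,0]'

```text
clock: 3.6
position: [460.6, 373.3, 57.0]
ee_rot: [0.98, -0.196, 0.01, -0.017]
contact_force: [-0.3, 0.8, -0.2]
gripper_width: -0.1
```

Run:
```python
from h import *
from scipy.spatial.transform import Rotation as R
s=arm.read_state();print(s["position"],s["ee_rot"],s["contact_force"],s["joints"],s["joint_vel"]);print(R.from_quat(s["ee_rot"]).as_matrix().round(3))
```

```text
[460.61579427 373.28412824  56.9655368 ] [ 0.98037721 -0.19611369  0.01040276 -0.01708008] [-0.27966206  0.84574203 -0.21253766] [ 0.95688808  0.45838906 -0.29754151  0.00743985 -0.77521976  0.21383128] [-9.17889058e-04 -4.69437501e-03 -4.70525429e-03 -2.30751039e-03
  8.97978462e-04  5.95201809e-05]
[[ 0.923 -0.384  0.027]
 [-0.385 -0.922  0.029]
 [ 0.014 -0.038 -0.999]]
```

Request:
arm_command --commands '[0,0.002,0.01,0,0,0.001,0.01,0,0,0,0.008,0,0,0,0.004,0,0,0,0,0]'

```text
clock: 4.1
position: [460.1, 370.9, 21.3]
ee_rot: [0.98, -0.196, 0.01, -0.016]
contact_force: [-0.7, -1.0, -0.7]
gripper_width: -0.1
```

Request:
arm_command --commands '[0,0,0.004,0,0,0,0.003,0,0,0,0.003,0,0,0,0.003,0,0,0,0.002,0]'

```text
clock: 4.6
position: [461.0, 372.0, 5.4]
ee_rot: [0.98, -0.196, 0.01, -0.017]
contact_force: [0.4, 0.1, 0.0]
gripper_width: 0.1
```

No contact at z 5, which I don't expect. I'll look before going on.

Run:
```python
from h import *
s=arm.read_state();print(s["position"],s["contact_force"],s["joint_efforts"])
a=arm.get_image("side")[:,:,::-1];b=arm.get_image("top")[:,:,::-1];w=arm.get_image("wrist")[:,:,::-1]
cv2.imwrite("pics/s2.png",np.hstack([cv2.resize(a[95:195,160:260],(400,400),interpolation=3),cv2.resize(b[180:280,90:190],(400,400),interpolation=3)]));cv2.imwrite("pics/w2.png",w)
```

```text
[461.01264045 371.96751194   5.40952212] [0.41428196 0.12425322 0.00734084] [ 4.20284778e-03 -4.05586553e+01  1.32199100e+01  2.91422859e+00
  5.85061801e-02  2.28835274e-04]
```

View pics/s2.png

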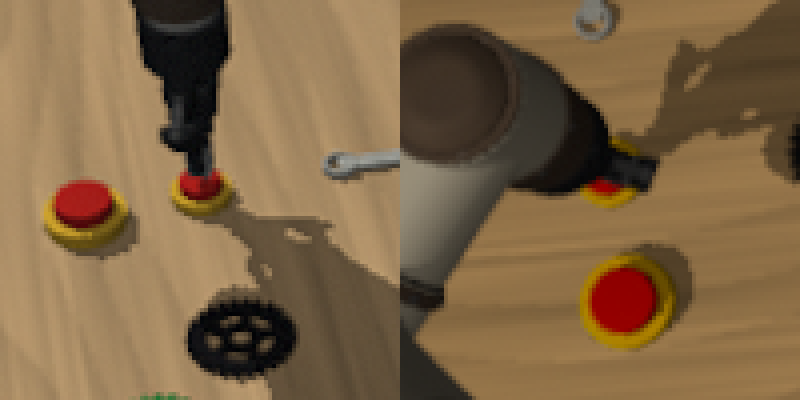

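View pics/w2.png

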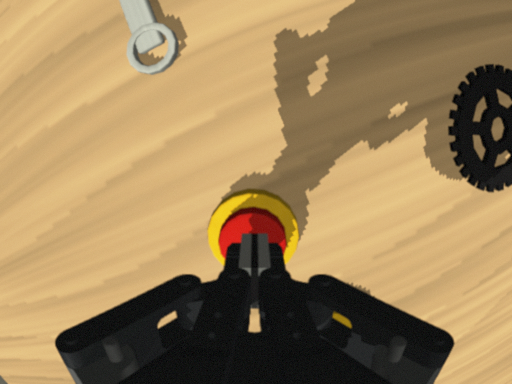

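Run:
```python
from h import *
def pj(n,w):
    i=arm.camera_info(n);c=np.linalg.inv(i["world_from_camera"])@np.array([*w,1]);p=i["camera_matrix"]@c[:3];return (p[:2]/p[2]).round(1)
s=arm.read_state();p=s["position"]
print("now tip", [pj(n,p) for n in("top","side")])
print("start tip",[pj(n,(246,574,206)) for n in("top","side")])
print(tri([ray("top",(153,224)),ray("side",(211,139.5))]))
i=arm.camera_info("wrist");print(i["world_from_camera"].round(3),i["camera_matrix"][0,0])
print(pj("top",(459,371,20)))
a=arm.get_image("side")[:,:,::-1];b=arm.get_image("top")[:,:,::-1]
def mk(im,n,box):
    x,y=box;c=cv2.resize(im[y:y+60,x:x+60],(400,400),interpolation=0).copy()
    for q,col in((pj(n,p),(255,255,0)),(pj(n,(459,371,20)),(255,0,255))):
        cv2.circle(c,tuple(int(v) for v in (np.array(q)+.5-box)*400/60),4,col,-1)
    return c
cv2.imwrite("pics/s3.png",np.hstack([mk(a,"side",(180,110)),mk(b,"top",(110,190))]))
```

```text
now tip [array([142.3, 221.9]), array([210.1, 142.2])]
start tip [array([ 45.1, 299.7]), array([135.3,  70.1])]
(array([451.79187005, 326.76379085,  52.19241329]), [8.5, 8.5])
[[-3.84000e-01 -8.90000e-01 -2.46000e-01  5.26743e+02]
 [-9.23000e-01  3.59000e-01  1.43000e-01  3.37801e+02]
 [-3.90000e-02  2.82000e-01 -9.59000e-01  1.72588e+02]
 [ 0.00000e+00  0.00000e+00  0.00000e+00  1.00000e+00]] 297.3186396354542
[141.3 221.8]
```

View pics/s3.png

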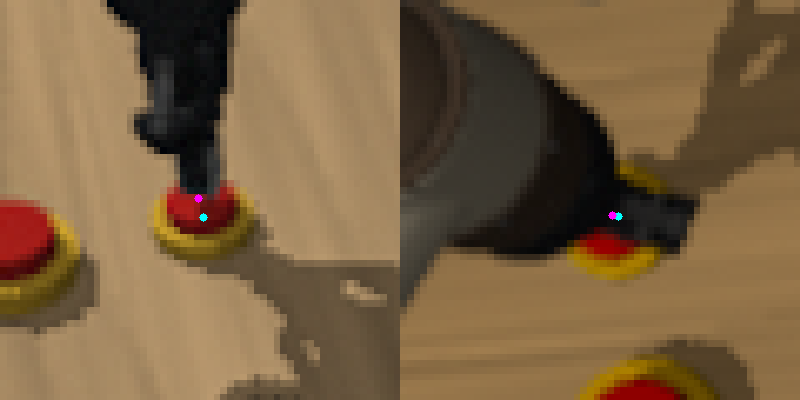

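Run:
```python
from h import *
i=arm.camera_info("wrist");T=i["world_from_camera"];K=i["camera_matrix"]
def proj(w):
    c=np.linalg.inv(T)@np.array([*w,1]);a=np.arctan2(np.hypot(c[0],c[1]),c[2]);q=c[:2]/np.hypot(c[0],c[1])*a*K[0,0];return (q+K[:2,2]).round(1)
s=arm.read_state();p=s["position"];print(p,s["contact_force"],s["clock"])
from scipy.spatial.transform import Rotation as R
z=R.from_quat(s["ee_rot"]).as_matrix()[:,2]
for b in(0,5,10,15,20): print("tip back",b,proj(p-z*b))
for h in(5,10,15,20): print("btn",h,proj((459,371,h)))
print("wrench ring",proj((560,398,3)), "black", proj((461,183,6)))
w=arm.get_image("wrist")[:,:,::-1].copy()
hsv=cv2.cvtColor(w,cv2.COLOR_BGR2HSV)
cv2.imwrite("pics/w3.png",cv2.resize(w[180:280,200:310],(770,700)[0:2] if 0 else (660,600),interpolation=3))
for r in arm.place_of("wrist","call_top")+arm.place_of("wrist","black_mid")[:1]:
    c=np.array(r["centre"]);print(r["confidence"],(T[:3,:3]@c+T[:3,3]).round(1))
```

```text
[461.108048   372.03699834   5.79602314] [-0.0858911   0.31392878 -0.69299545] 4.85
tip back 0 [254.5 231.5]
tip back 5 [254.5 235. ]
tip back 10 [254.5 238.7]
tip back 15 [254.5 242.5]
tip back 20 [254.5 246.6]
btn 5 [257.4 233.4]
btn 10 [257.2 236.7]
btn 15 [256.9 240.3]
btn 20 [256.7 244.1]
wrench ring [150.4  98.9] black [503.1 130.3]
0.82 [460.6 374.7  25.4]
0.42 [462.  186.6   2. ]
0.66 [4.563e+02 1.881e+02 2.000e-01]
```

View pics/w3.png

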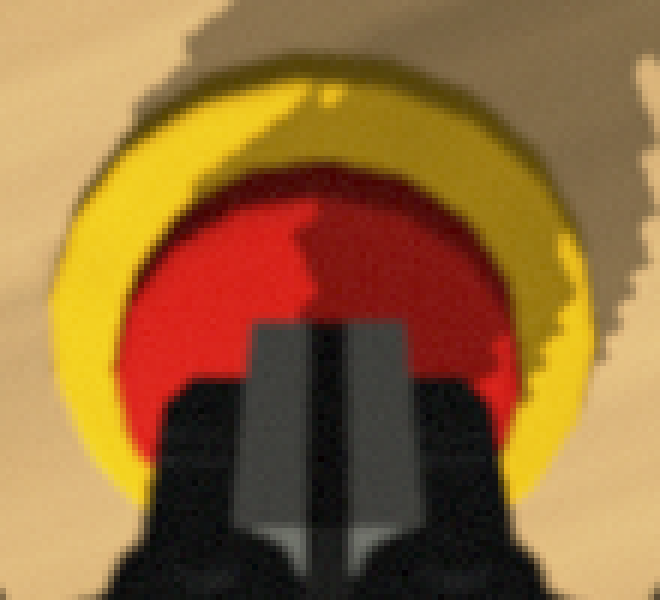

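The side and wrist views both put the tips over the small cap, but the tip still seems to be near its top face. The position readings look noisy and the height is uncertain, so I'll feel further down in tiny steps and watch the force.

Request:
arm_command --commands '[0,0,0.002,0,0,0,0.002,0,0,0,0,0,0,0,0,0,0,0,0,0]'

```text
clock: 5.5
position: [461.2, 372.2, 1.6]
ee_rot: [0.98, -0.196, 0.011, -0.017]
contact_force: [-0.2, -0.8, -0.5]
gripper_width: 0.3
```

Run:
```python
from h import *
for k in range(4):
    s=arm.read_state();print(s["clock"],s["position"].round(2) if hasattr(s["position"],"round") else s["position"],s["contact_force"],s["wrist_torque"]); arm.get_image("side") if k<3 else 0
a=arm.get_image("side")[:,:,::-1];b=arm.get_image("wrist")[:,:,::-1]
cv2.imwrite("pics/s4.png",np.hstack([cv2.resize(a[110:170,180:240],(400,400),interpolation=0),cv2.resize(b[190:270,210:290],(400,400),interpolation=0)]))
```

```text
5.5 [461.24 372.23   1.61] [-0.23722303 -0.84285044 -0.54302058] [-0.06190469  0.07402211  0.01716736]
5.55 [461.26 372.24   1.63] [ 0.33696526  0.30169762 -0.51295781] [-0.041859    0.04597308  0.0004875 ]
5.6 [461.28 372.24   1.67] [ 0.05327028 -0.04157979 -0.5098743 ] [-0.03617101  0.04856683  0.03792251]
5.65 [461.29 372.28   1.72] [-0.03040552  0.65881532 -0.11334784] [-0.09410525  0.04000161  0.0211711 ]
```

View pics/s4.png

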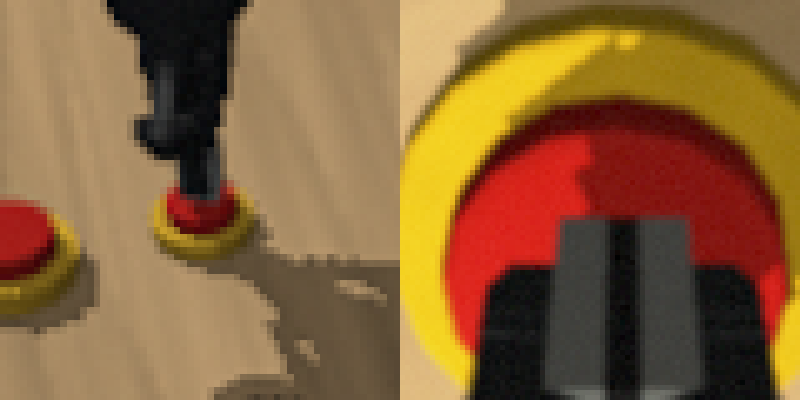

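Request:
arm_command --commands '[0,0,0.002,0,0,0,0.002,0,0,0,0.002,0,0,0,0,0,0,0,0,0]'

```text
clock: 6.25
position: [461.6, 372.6, -4.0]
ee_rot: [0.98, -0.196, 0.011, -0.017]
contact_force: [0.1, -0.2, 3.1]
gripper_width: -0.3
```

The reading is now below the bench and contact has just begun (3.1 N). So reported z is biased low by roughly 15–20 mm, and I'll have to rely on touch and vision for heights. I keep pressing.

Request:
arm_command --commands '[0,0,0.003,0,0,0,0.003,0,0,0,0.002,0,0,0,0,0,0,0,0,0]'

```text
clock: 6.75
position: [461.6, 372.6, -6.8]
ee_rot: [0.981, -0.195, 0.011, -0.017]
contact_force: [-1.8, -1.7, 4.1]
gripper_width: 0.0
```

Request:
arm_command --commands '[0,0,0.004,0,0,0,0.005,0,0,0,0.006,0,0,0,0.006,0,0,0,0.006,0]'

```text
clock: 7.25
position: [462.1, 372.7, -8.8]
ee_rot: [0.982, -0.19, 0.014, -0.015]
contact_force: [-13.3, -7.5, 39.3]
gripper_width: 0.0
```

Run:
```python
from h import *
s=arm.read_state();print(s["position"],s["contact_force"],s["wrist_torque"])
a=arm.get_image("side")[:,:,::-1];b=arm.get_image("wrist")[:,:,::-1]
cv2.imwrite("pics/s5.png",np.hstack([cv2.resize(a[110:170,180:240],(400,400),interpolation=0),cv2.resize(b[190:270,210:290],(400,400),interpolation=0)]))
```

```text
[462.05380826 372.73497916  -8.77122494] [-13.2764839   -7.48764504  39.31866159] [-2.07135365  3.88976931  0.02069097]
```

View pics/s5.png

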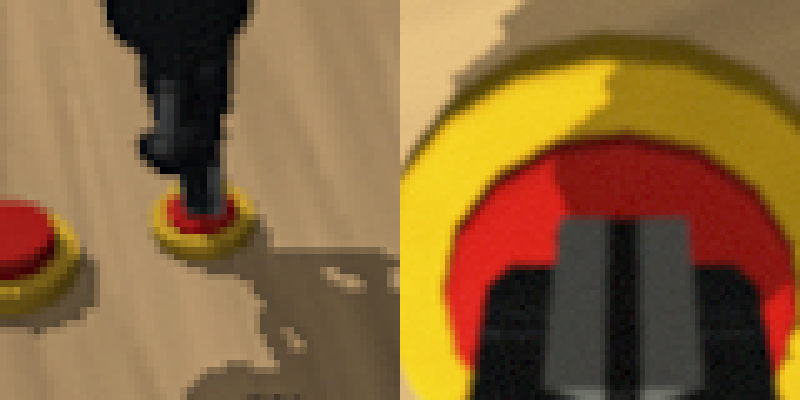

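Fully down: the cap is flush with the housing, at 39 N and reading z −8.8. Now I lift straight up.

Request:
arm_command --commands '[0,0,-0.015,0,0,0,-0.03,0,0,0,-0.04,0,0,0,-0.04,0,0,0,-0.035,0]'

```text
clock: 7.85
position: [455.0, 367.3, 151.8]
ee_rot: [0.982, -0.19, 0.012, -0.013]
contact_force: [-0.0, 0.1, 0.0]
gripper_width: 0.2
```

Run:
```python
from h import *
from scipy.spatial.transform import Rotation as R
s=arm.read_state();print(s["position"],s["contact_force"],s["joints"]);print(R.from_quat(s["ee_rot"]).as_matrix().round(3))
a=arm.get_image("side")[:,:,::-1];cv2.imwrite("pics/s6.png",cv2.resize(a[50:170,160:280],(600,600),interpolation=0))
i=arm.camera_info("wrist");T=i["world_from_camera"]
arm.get_image("wrist")
for t in("call_top","black_mid","bright_mid"):
  for r in arm.place_of("wrist",t):
    c=np.array(r["centre"]);print(t,r["confidence"],(T[:3,:3]@c+T[:3,3]).round(1))
```

```text
[455.0097239  367.30938967 151.80823826] [-0.03634009  0.13826849  0.0111286 ] [ 0.96271007  0.34357331 -0.2073684   0.01421394 -0.98713553  0.21745975]
[[ 0.927 -0.373  0.028]
 [-0.374 -0.927  0.02 ]
 [ 0.019 -0.029 -0.999]]
call_top 0.91 [460.1 373.5  25.7]
call_top 0.8 [356.9 363.6  30.6]
call_top 0.27 [478.7  -3.9  11.7]
black_mid 0.92 [461.2 188.1   1.2]
black_mid 0.6 [463.4 191.7  -2.8]
black_mid 0.21 [6.598e+02 3.805e+02 3.000e-01]
bright_mid 0.95 [378.   93.8   4. ]
bright_mid 0.78 [478.1   0.8  10.5]
```

View pics/s6.png

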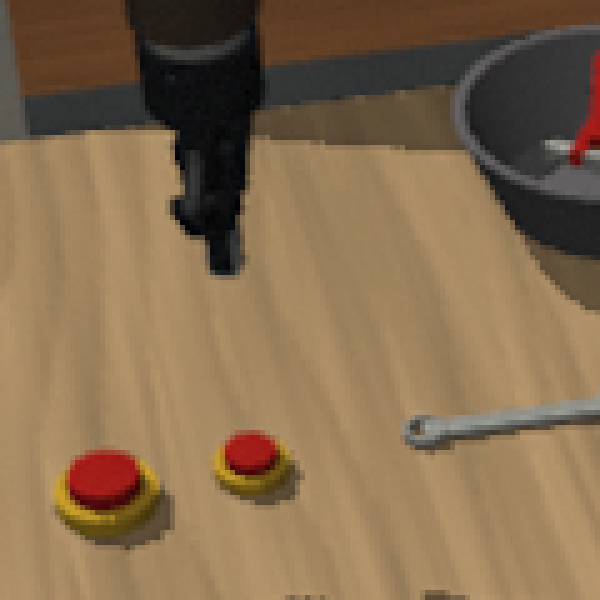

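The button is up again. I travel high toward the rust sprocket.

Request:
arm_command --commands '[0.019,0.042,0,0,0.019,0.042,0,0,0.019,0.042,0,0,0.019,0.042,0,0,0.019,0.042,0,0]'

```text
clock: 8.6
position: [461.2, 132.0, 135.2]
ee_rot: [0.982, -0.186, 0.006, -0.006]
contact_force: [0.9, 0.4, 0.7]
gripper_width: -0.1
```

Request:
arm_command --commands '[0.019,0.042,0,0,0.019,0.042,0,0,0.019,0.042,0,0,0.019,0.042,0,0,0,0,0,0]'

```text
clock: 9.1
position: [463.7, -64.9, 124.6]
ee_rot: [0.982, -0.189, -0.002, -0.002]
contact_force: [-0.1, 0.0, -0.5]
gripper_width: 0.1
```

Run:
```python
from h import *
from scipy.spatial.transform import Rotation as R
s=arm.read_state();M=R.from_quat(s["ee_rot"]).as_matrix();print(s["position"],s["clock"],M.round(3))
print("tool delta",M.T@(np.array([479,-205,130])-s["position"]))
```

```text
[463.67221085 -64.91511288 124.57886177] 9.1 [[ 0.928 -0.371 -0.003]
 [-0.371 -0.928  0.004]
 [-0.004 -0.002 -1.   ]]
tool delta [ 66.23062103 124.36069305  -6.00235958]
```

Request:
arm_command --commands '[0.022,0.041,0,0,0.022,0.041,0,0,0.022,0.041,0,0,0,0,0,0,0,0,0,0]'

```text
clock: 9.6
position: [476.3, -207.0, 114.8]
ee_rot: [0.982, -0.189, -0.01, -0.001]
contact_force: [-1.1, -0.5, 0.2]
gripper_width: -0.1
```

```bash
cat >> h.py <<'E'
from scipy.spatial.transform import Rotation as R
def pj(n,w):
    i=arm.camera_info(n);c=np.linalg.inv(i["world_from_camera"])@np.array([*w,1]);p=i["camera_matrix"]@c[:3];return (p[:2]/p[2]).round(1)
def wpj(w,T,K):
    c=np.linalg.inv(T)@np.array([*w,1]);h=np.hypot(c[0],c[1]);return (c[:2]/h*np.arctan2(h,c[2])*K[0,0]+K[:2,2]).round(1)
def look(tag,names,tgt):
    s=arm.read_state();M=R.from_quat(s["ee_rot"]).as_matrix();p=np.array(s["position"])
    print("pos",p.round(1),"z axis",M[:,2].round(3),"clock",s["clock"],"F",np.round(s["contact_force"],1))
    print("tool delta to target",(M.T@(np.array(tgt)-p)).round(1))
    i=arm.camera_info("wrist");T=i["world_from_camera"];K=i["camera_matrix"]
    w=arm.get_image("wrist");print("target in wrist",wpj(tgt,T,K),"tip",wpj(p,T,K))
    for t in names:
        for r in arm.place_of("wrist",t)[:3]:
            c=np.array(r["centre"]);print("wrist",t,round(r["confidence"],2),(T[:3,:3]@c+T[:3,3]).round(1),"from TCP, tool axes",(M.T@(T[:3,:3]@c+T[:3,3]-p)).round(1))
    cv2.imwrite(f"pics/{tag}_w.png",w[:,:,::-1])
    out=[]
    for n in("side","top"):
        q=pj(n,p);g=pj(n,tgt);print(n,"tip reading",q,"target",g)
        im=arm.get_image(n)[:,:,::-1];cx,cy=[int(v) for v in g];x0=min(max(cx-50,0),412);y0=min(max(cy-60,0),284)
        print("  crop origin",x0,y0)
        c=cv2.resize(im[y0:y0+100,x0:x0+100],(400,400),interpolation=0).copy()
        for v,col in((q,(255,255,0)),(g,(255,0,255))): cv2.circle(c,(int((v[0]+.5-x0)*4),int((v[1]+.5-y0)*4)),3,col,-1)
        out.append(c)
    cv2.imwrite(f"pics/{tag}_st.png",np.hstack(out))
E
python3 -c "
from h import *
look('r1',['rusty_mid','bright_mid'],(479,-205,6))"
```

```text
pos [ 476.3 -207.   114.8] z axis [-0.018  0.006 -1.   ] clock 9.6 F [-1.1 -0.5  0.2]
tool delta to target [  3.9  -3.  108.8]
target in wrist [251.4 180.2] tip [254.5 231.6]
wrist rusty_mid 0.6 [ 478.4 -207.2    5.9] from TCP, tool axes [  4.1  -0.7 108.8]
wrist bright_mid 0.73 [477.5  -5.5  11.8] from TCP, tool axes [ -71.7 -187.7  104.2]
wrist bright_mid 0.69 [377.3  92.7   4. ] from TCP, tool axes [-201.1 -241.7  114.3]
side tip reading [249.4 249.6] target [250.7 273.1]
  crop origin 200 213
top tip reading [324.8 193.5] target [318.6 199.8]
  crop origin 268 139
```

View pics/r1_st.png

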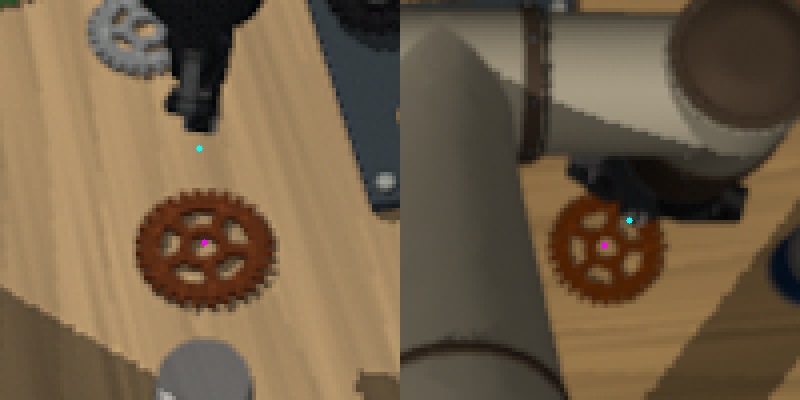

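View pics/r1_w.png

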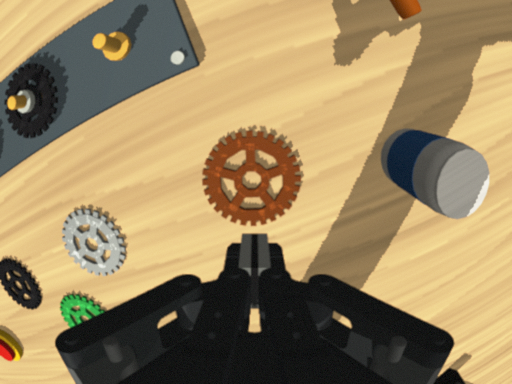

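The wrist view shows the rust sprocket's middle at (252,179), where I predicted it. In the side view the tip is about 4 px above its reading, so true z is about 16 mm higher than reported. I'm aiming for reading z ≈ 25.

Request:
arm_command --commands '[0.002,-0.001,0.02,0,0.002,-0.001,0.025,0,0,0,0.02,0,0,0,0.01,0,0,0,0,0]'

```text
clock: 10.35
position: [483.9, -199.8, 42.3]
ee_rot: [0.983, -0.182, -0.004, -0.001]
contact_force: [0.1, -0.3, -0.8]
gripper_width: -0.1
```

```bash
python3 -c "
from h import *
look('r2',['rusty_mid'],(479,-205,6))"
```

```text
pos [ 483.9 -199.8   42.3] z axis [-0.008  0.004 -1.   ] clock 10.35 F [ 0.1 -0.3 -0.8]
tool delta to target [-2.4  6.6 36.3]
target in wrist [263.6 213.8] tip [254.5 231.6]
side tip reading [251.9 263.5] target [250.7 273.1]
  crop origin 200 213
top tip reading [318.5 196.2] target [318.6 199.8]
  crop origin 268 139
```

View pics/r2_st.png

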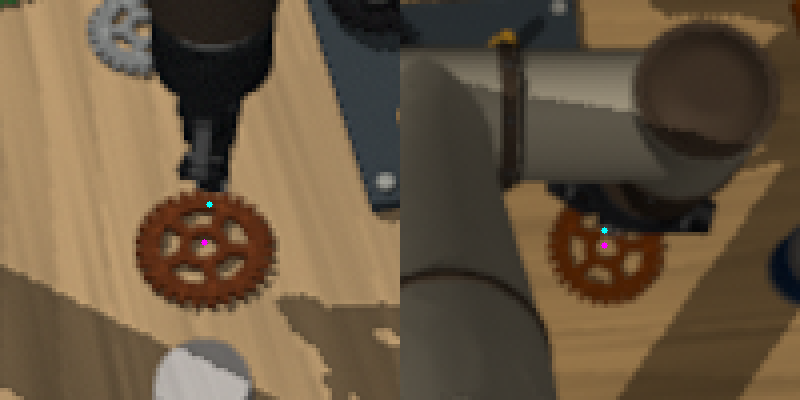

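View pics/r2_w.png

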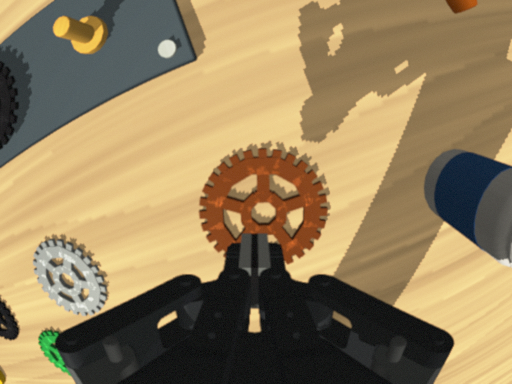

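Request:
arm_command --commands '[-0.001,0.004,0.008,0,-0.001,0.003,0.008,0,0,0,0.003,0,0,0,0,0,0,0,0,0]'

```text
clock: 11.05
position: [481.6, -207.5, 25.5]
ee_rot: [0.983, -0.183, -0.0, -0.001]
contact_force: [0.5, 1.5, 0.9]
gripper_width: -0.1
```

Request:
arm_command --commands '[0,0,0,0,0,0,0,0,0,0,0,0,0,0,0,0,0,0,0,0]'

```text
clock: 11.55
position: [482.2, -207.5, 26.0]
ee_rot: [0.983, -0.183, 0.001, -0.001]
contact_force: [-0.0, -0.3, -0.5]
gripper_width: -0.4
```

```bash
python3 -c "
from h import *
look('r3',['rusty_mid'],(479,-205,6))"
```

```text
pos [ 482.2 -207.5   26. ] z axis [ 0.001  0.002 -1.   ] clock 11.55 F [-0.  -0.3 -0.5]
tool delta to target [-3.9 -1.1 20. ]
target in wrist [252.8 224.6] tip [254.5 231.6]
wrist rusty_mid 0.93 [ 480.3 -205.6    5.3] from TCP, tool axes [-2.4 -1.1 20.7]
side tip reading [251.9 269.4] target [250.7 273.1]
  crop origin 200 213
top tip reading [320.2 197.5] target [318.6 199.8]
  crop origin 268 139
```

View pics/r3_st.png

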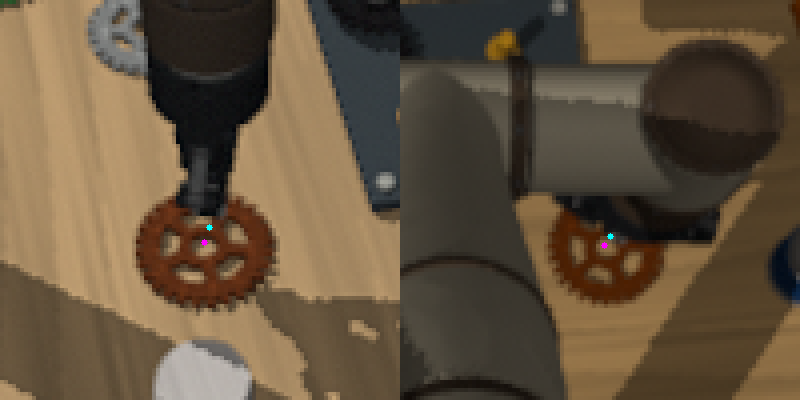

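View pics/r3_w.png

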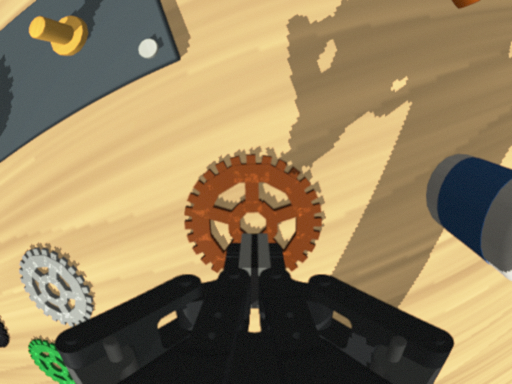

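The fingers point at the hub (wrist hub at (253,222), tips just below it). I hold here.

Request:
arm_command --commands '[0,0,0,0,0,0,0,0,0,0,0,0,0,0,0,0,0,0,0,0]'

```text
clock: 12.25
position: [482.1, -207.5, 25.9]
ee_rot: [0.983, -0.183, 0.0, -0.001]
contact_force: [1.2, 0.3, -0.1]
gripper_width: -0.0
```

Request:
arm_command --commands '[0,0,0,0,0,0,0,0,0,0,0,0,0,0,0,0,0,0,0,0]'

```text
clock: 12.75
position: [482.1, -207.5, 25.9]
ee_rot: [0.983, -0.183, 0.0, -0.001]
contact_force: [0.3, -0.1, -0.7]
gripper_width: 0.3
```

Request:
arm_command --commands '[0,0,0,0,0,0,0,0,0,0,0,0,0,0,0,0,0,0,0,0]'

```text
clock: 13.25
position: [482.2, -207.6, 25.9]
ee_rot: [0.983, -0.183, 0.0, -0.001]
contact_force: [0.0, -0.5, 0.1]
gripper_width: 0.2
```

Request:
arm_command --commands '[0,0,0,0,0,0,0,0,0,0,0,0,0,0,0,0,0,0,0,0]'

```text
clock: 13.75
position: [482.1, -207.6, 25.9]
ee_rot: [0.983, -0.183, 0.0, -0.001]
contact_force: [-0.5, 0.7, 0.7]
gripper_width: -0.2
```

Request:
arm_command --commands '[0,0,-0.015,0,0,0,-0.03,0,0,0,-0.03,0,0,0,-0.03,0,0,0,0,0]'

```text
clock: 14.25
position: [481.1, -207.9, 133.4]
ee_rot: [0.983, -0.183, -0.002, -0.001]
contact_force: [1.1, 0.0, -0.3]
gripper_width: 0.1
```

```bash
python3 -c "
from h import *
look('b0',['bare_top','bare','gear_b_top'],(650,-142,52))"
```

```text
pos [ 481.1 -207.9  133.4] z axis [-0.003  0.002 -1.   ] clock 14.25 F [ 1.1  0.  -0.3]
tool delta to target [ 134.3 -122.1   81.1]
target in wrist [115.3  46.2] tip [254.5 231.6]
wrist bare_top 0.93 [ 646.6 -139.6   52.6] from TCP, tool axes [ 130.2 -123.1   80.5]
wrist bare 0.83 [ 651.5 -140.3   12.1] from TCP, tool axes [ 135.2 -124.1  121. ]
wrist gear_b_top 0.59 [652.4 -22.7  12.5] from TCP, tool axes [  93.7 -234.2  120.9]
wrist gear_b_top 0.58 [655.5 -21.8  46.9] from TCP, tool axes [  96.2 -236.2   86.5]
side tip reading [251.2 245.1] target [305.1 234. ]
  crop origin 255 174
top tip reading [325.9 190.5] target [294.8 147.5]
  crop origin 244 87
```

View pics/b0_w.png

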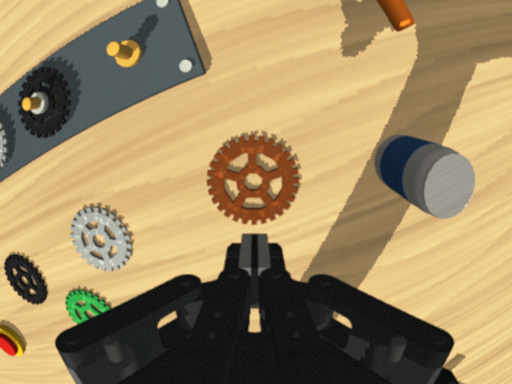

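Request:
arm_command --commands '[0.033,-0.03,0,0,0.033,-0.03,0,0,0.033,-0.03,0,0,0.033,-0.03,0,0,0,0,0,0]'

```text
clock: 15.05
position: [644.9, -141.0, 118.1]
ee_rot: [0.983, -0.185, -0.014, -0.0]
contact_force: [-1.3, 0.2, -0.9]
gripper_width: -0.2
```

```bash
python3 -c "
from h import *
look('b1',['bare_top','gear_b_top'],(650,-142,52))"
```

```text
pos [ 644.9 -141.   118.1] z axis [-0.027  0.006 -1.   ] clock 15.05 F [-1.3  0.2 -0.9]
tool delta to target [ 6.9 -1.2 66. ]
target in wrist [253.1 190. ] tip [254.5 231.6]
wrist bare_top 0.73 [ 650.9 -139.7   52.3] from TCP, tool axes [ 6.9 -3.6 65.6]
wrist bare_top 0.31 [ 441.7 -359.6   51.4] from TCP, tool axes [-108.   277.2   70.8]
wrist gear_b_top 0.96 [655.  -20.7  47.7] from TCP, tool axes [ -32.3 -116.    70.8]
side tip reading [305.1 218.5] target [305.1 234. ]
  crop origin 255 174
top tip reading [296.6 142.1] target [294.8 147.5]
  crop origin 244 87
```

View pics/b1_w.png

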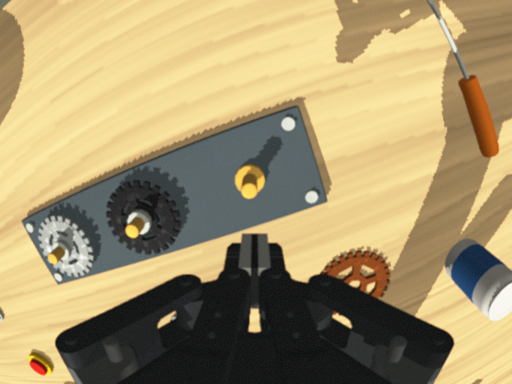

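View pics/b1_st.png

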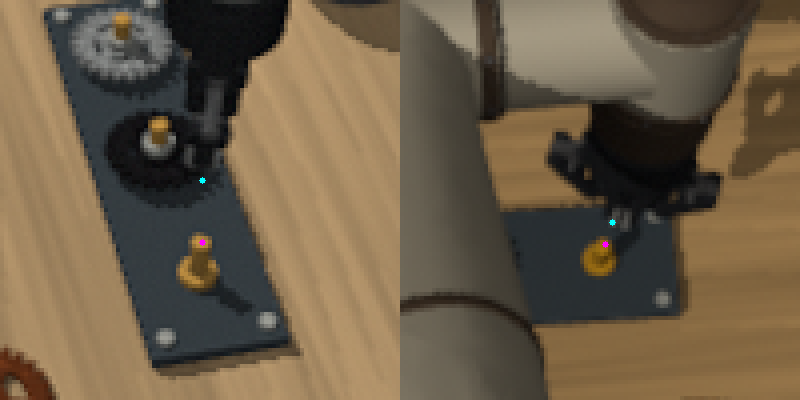

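The stud alone on the plate, wrist (250,185), is the bare one. The black wheel is at (135,222) and the bright wheel at (62,250). I descend to reading z ≈ 72, which is about 86–88 true.

Request:
arm_command --commands '[0.003,-0.001,0.015,0,0.002,-0.001,0.015,0,0,0,0.01,0,0,0,0,0,0,0,0,0]'

```text
clock: 15.8
position: [641.3, -144.9, 77.3]
ee_rot: [0.982, -0.188, -0.015, -0.001]
contact_force: [0.6, 0.2, 0.4]
gripper_width: 0.1
```

```bash
python3 -c "
from h import *
look('b2',['bare_top'],(650,-142,52))"
```

```text
pos [ 641.3 -144.9   77.3] z axis [-0.029  0.007 -1.   ] clock 15.8 F [0.6 0.2 0.4]
tool delta to target [ 7.7 -6.  25.1]
target in wrist [245.7 206. ] tip [254.5 231.6]
wrist bare_top 0.85 [ 647.  -139.1   52.5] from TCP, tool axes [ 3.9 -7.6 24.7]
side tip reading [303.1 229.5] target [305.1 234. ]
  crop origin 255 174
top tip reading [296.7 147.5] target [294.8 147.5]
  crop origin 244 87
```

View pics/b2_w.png

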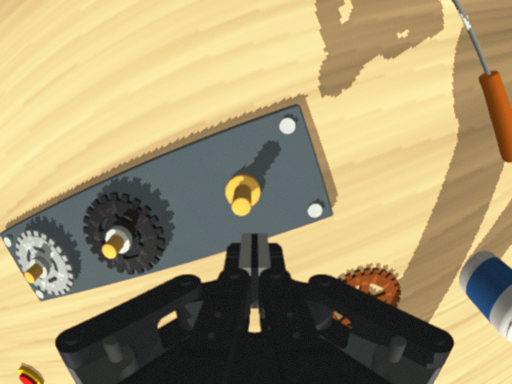

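View pics/b2_st.png

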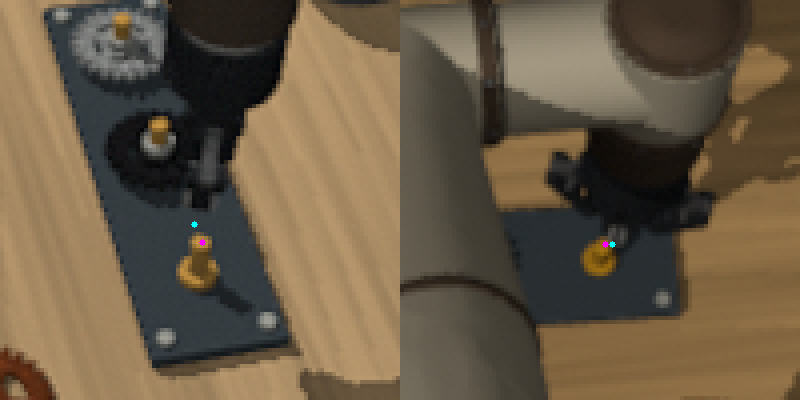

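Request:
arm_command --commands '[0.004,-0.004,0.002,0,0.004,-0.004,0.002,0,0,0,0,0,0,0,0,0,0,0,0,0]'

```text
clock: 16.5
position: [654.5, -139.5, 75.1]
ee_rot: [0.982, -0.188, -0.012, -0.001]
contact_force: [-0.6, -0.9, 0.5]
gripper_width: 0.2
```

```bash
python3 -c "
from h import *
print('before',tri([ray('top',(298.5,147)),ray('side',(305,226))]))
look('b3',['bare_top'],(650,-142,52))"
```

```text
before (array([ 640.58774141, -148.44330872,   94.44029632]), [3.8, 3.8])
pos [ 654.5 -139.5   75.1] z axis [-0.024  0.007 -1.   ] clock 16.5 F [-0.6 -0.9  0.5]
tool delta to target [-2.7  3.9 23.1]
target in wrist [260.2 221.1] tip [254.6 231.6]
wrist bare_top 0.85 [ 647.7 -140.7   51.8] from TCP, tool axes [-5.3  3.5 23.4]
side tip reading [307.  227.8] target [305.1 234. ]
  crop origin 255 174
top tip reading [294.5 143.9] target [294.8 147.5]
  crop origin 244 87
```

View pics/b3_w.png

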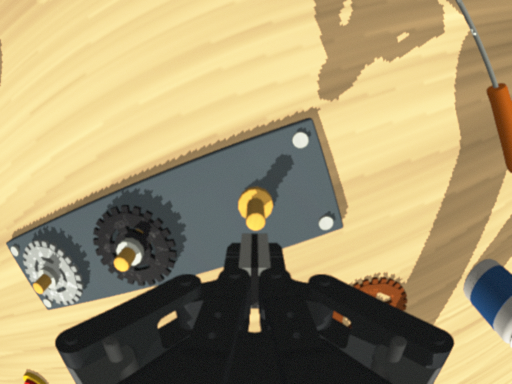

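View pics/b3_st.png

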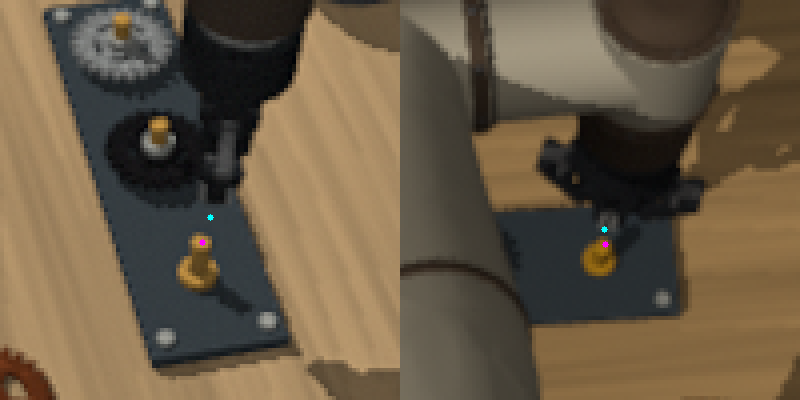

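Request:
arm_command --commands '[-0.002,0.001,0.003,0,-0.001,0.001,0.003,0,0,0,0,0,0,0,0,0,0,0,0,0]'

```text
clock: 17.2
position: [649.8, -140.6, 68.6]
ee_rot: [0.982, -0.188, -0.013, -0.001]
contact_force: [0.5, -0.7, 0.5]
gripper_width: 0.4
```

Request:
arm_command --commands '[0,0,0,0,0,0,0,0,0,0,0,0,0,0,0,0,0,0,0,0]'

```text
clock: 17.7
position: [650.1, -140.7, 68.9]
ee_rot: [0.982, -0.188, -0.012, -0.001]
contact_force: [-0.3, -0.5, 0.3]
gripper_width: -0.2
```

Request:
arm_command --commands '[0,0,0,0,0,0,0,0,0,0,0,0,0,0,0,0,0,0,0,0]'

```text
clock: 18.2
position: [650.2, -140.6, 68.9]
ee_rot: [0.982, -0.188, -0.012, -0.001]
contact_force: [0.4, -0.2, -0.7]
gripper_width: 0.1
```

Request:
arm_command --commands '[0,0,0,0,0,0,0,0,0,0,0,0,0,0,0,0,0,0,0,0]'

```text
clock: 18.7
position: [650.2, -140.6, 68.9]
ee_rot: [0.982, -0.188, -0.012, -0.001]
contact_force: [-0.1, 0.2, -0.0]
gripper_width: -0.2
```

Request:
arm_command --commands '[0,0,0,0,0,0,0,0,0,0,0,0,0,0,0,0,0,0,0,0]'

```text
clock: 19.2
position: [650.2, -140.6, 68.9]
ee_rot: [0.982, -0.188, -0.012, -0.001]
contact_force: [0.3, 0.2, -0.3]
gripper_width: 0.1
```

```bash
python3 -c "
from h import *
look('b4',['bare_top'],(650,-142,52))
cv2.imwrite('pics/side_end.png',arm.get_image('side')[:,:,::-1])"
```

```text
pos [ 650.2 -140.6   68.9] z axis [-0.024  0.007 -1.   ] clock 19.2 F [ 0.3  0.2 -0.3]
tool delta to target [ 0.8  1.3 16.9]
target in wrist [256.5 220. ] tip [254.5 231.6]
wrist bare_top 0.93 [ 649.2 -140.    50.9] from TCP, tool axes [-0.7 -0.3 18.1]
side tip reading [305.5 229.7] target [305.1 234. ]
  crop origin 255 174
top tip reading [294.8 145.8] target [294.8 147.5]
  crop origin 244 87
```

View pics/b4_st.png

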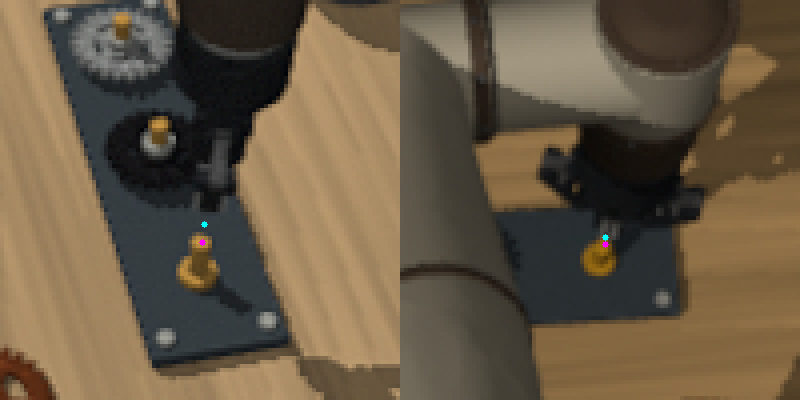

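View pics/side_end.png

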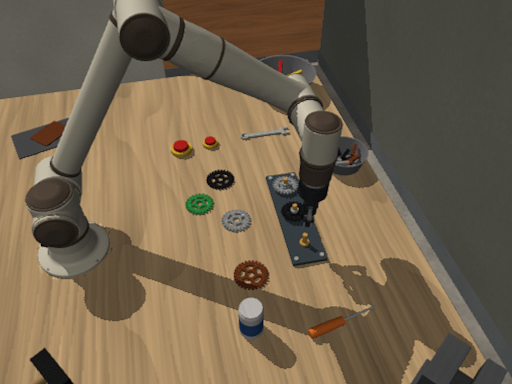

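In the end view every part lies where it began, the button (210,141) is up, and the tips are above the bare stud without touching it. I hand in the job.

```bash
python3 -c "
from bench import arm
print(arm.job_done()); print(arm.read_state()['position'])"
```

```text
the job is handed in; nothing more can be done
None
the job is handed in; nothing more can be done
```

I pressed the smaller red button fully down: the cap was flush with its housing at 39 N, and it came up again. I then pointed at the middle of the rust-brown sprocket for over 2 s, and at the bare brass stud for about 2 s. I handed the job in at about 19 s, still pointing at the stud; no verdict was reported.

- **Last checks:** the measured tip position is within about 2 mm of the stud's axis. Contact force was at noise level. The button was up, and the sprockets, can, screwdriver and wrench looked unmoved in the side picture.
- **Disagreement:** the reported tool height reads too low. It read −4 mm when the fingertips first touched the button, and the side camera showed the tip about 13–17 mm higher than reported. I therefore chose the pointing heights so that they meet the limits whether the reading or the pictures are right. The true fingertip height is about 30–35 mm over both the sprocket and the stud.

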